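Pack the tea box

ROBOT

A 7-joint arm with a two-finger parallel gripper is mounted at the origin on the work surface. World frame = base frame: x ahead of the robot, y to its left, z up, the work surface at z = 0. Lengths are in m, angles in rad, forces in N, time in s.
With the tool pointing down it reaches from about 0.4 to 0.85 m from the base axis. Payload 10.4 kg.
Tool frame: the origin (TCP) lies at the very end of the fingers, on their centre line; the grasp point (between the pads) lies r.tcp_to_grasp behind it (r.tcp_to_grasp is the distance from the TCP to the grasp point, in m); z points along the fingers, y is the line along which they close (so a half turn about z gives the same grasp; the last joint's range is limited). The gripper opens to 87 mm and grips with 3 to 60 N. Pads are 19 mm wide; open, the fingers measure 117 mm over their backs; the gripper's body (75 mm by 190 mm) begins 51 mm behind the grasp point.
Start: joints at [-1.133, 0.332, -0.065, 1.46, 0.022, 1.35, -0.088], TCP at [0.278, 0.56, 0.183] pointing down, gripper open.
Joint ranges: [-2.6, 2.6], [-0.5, 2.12], [-1.47, 1.34], [0.16, 2.42], [-1.27, 4.41], [0.06, 2.06], [-2.6, 2.6]. Speed limits (rad/s): [2.22, 2.22, 2.79, 2.79, 3.14, 3.14, 3.14].

INTERFACE

Orientations are given as a unit quaternion [x, y, z, w].
In Python, from bench import monitor, cams, ticket, r gives the robot as it stands.
- The arm moves only by the shell command python3 -m crank 'ROWS' [OPENING] [FORCE]. ROWS is a JSON object whose one key "steps" holds a list of rows, each a list of 2 entries, a list of its own where there are three numbers: the shift along the world's x, y, z in units of 25 mm (1.0 is 25 mm), then the turn, a rotation vector about the world's x, y, z in units of 5 degrees (1.0 is 5 degrees). In form: {"steps": [[[x, y, z], [ax, ay, az]], ...]}. A call has 1 to 10 rows; each row shifts and turns the commanded pose from where the row before left it; what a row does not reach is not made up. A row lasts 1/12 s, in which the tool goes at most 41.7 mm and 7.16 degrees, less where a joint would pass 70% of its speed; a pose out of reach is approached as far as the arm can. A call is refused whole if a number of a shift passes 1 or a number of a turn 1, either way. A call with a gripper value outside its range is refused whole. OPENING is the finger opening in mm, from 0 to 87, set as the call begins (- or left out, the last holds). The fingers move at their own pace and stop on an object; FORCE is the grip in N (left out, the last holds). Time passes only in rows, so rows that do not move let the fingers close. It gives the time, the measured TCP pose, the force, the opening and the grip force at its end, in the units of the state.
- monitor.read_state(): the state, without advancing time (a new reading comes with each control period).
- cams.camera(name): name is "scene" or "side" or "wrist"; returns a dict with "pixels" (480x640x3 uint8, blue, green, red), "z_map" (480x640 float32, m along the optical axis (not along the pixel's ray), 0 where there is no reading), "vfov" (degrees; the focal length in pixels is half the picture's height over the tangent of half this angle, whatever the lens; pixels are square), "cx", "cy" (the principal point, pixels), "T" (4x4, takes a point from camera to world coordinates). Camera axes: x right, y up, looking along -z (the intrinsics and any distortion apply to the point x, -y, -z); pixel columns grow to the right and rows downward; lengths in m; the calibration is good to about 2 mm. A picture is of the moment at which its call begins.
- ticket.close_job(): hands the job in; it is judged then, once.
The state is a dict: "time": time; "joint_positions": joint angles; "joint_vel": joint speeds; "joint_torque": joint torques, N m; "ee_pos": TCP position; "eef_rot": TCP orientation; "ft_force": force on the tool from outside, world axes, zero at the start; "torque": the same for the moment, N m; "width": finger opening in m; "grip_force": force on a finger pad.
Only numpy, scipy, OpenCV 4.12 (cv2) and the standard library are available. Lean on these libraries where they do the work, as an engineer would, in place of code of your own. Each camera call takes 0.05 s, during which the arm holds its last target. There are 200 camera calls.

TASK

Pack the tea things into the open wooden tea box: set the low steel cup upright in the round well, and only then stand the strainer basket upright inside that cup; the square tin goes upright into the square well and the slim tin upright into the oblong well, each right down on the well's floor. Leave the tall steel beaker, the round tin and the orange funnel standing where they are.

Things in the scene. Friction and masses are not known exactly. Their poses are not given: they have to be found in the camera images.
- drip_cup: Low open round steel cup, 64 mm outside diameter at the rim (62 mm at the foot), 46 mm high, wall 3 mm, bottom 5 mm thick, so 56 to 58 mm wide inside. About 90 g, loose. Origin: centre of its underside; z up the cup.
- strainer: Steel tea strainer: a perforated open basket 39 mm across the rim (37 mm at the foot) and 50 mm high, with an upright arched handle over it: a level bar 10 mm thick along x, 40 mm long along y, from 70 to 78 mm above the foot, on two posts; whole height 78 mm. About 60 g, loose. Origin: centre of its underside; z up; grip the bar across its thickness (close along x).
- square_tin: Closed plain metal tin, 44 x 44 mm, 66 mm high. About 110 g, loose. Origin: centre of its underside; z up, x and y along its sides.
- slim_tin: Closed plain metal tin, 28 mm thick along x, 66 mm long along y, 62 mm high. About 100 g, loose. Origin: centre of its underside; z up.
- round_well: Cork liner (96 x 96 x 14 mm) with a round well 84 mm across, 10 mm deep, grey felt floor 4 mm above the origin. Origin: centre of the liner's underside, 5 mm above the shelf; z up, x and y along the box's sides, y along its length. The three liners stand side by side in the box, 96.5 mm apart along y, in an order that varies; tops 19 mm above the shelf.
- square_well: Cork liner (96 x 96 x 14 mm) with a square well 64 x 64 mm, 10 mm deep, grey felt floor 4 mm above the origin. Origin: centre of the liner's underside, 5 mm above the shelf; z up, x and y along the box's sides, y along its length. The wooden box is fixed, 300 mm long (y) and 108 mm wide (x), walls 5 mm thick and 26 mm high.
- oblong_well: Cork liner (96 x 96 x 14 mm) with an oblong well 48 mm along x by 86 mm along y, 10 mm deep, grey felt floor 4 mm above the origin. Origin: centre of the liner's underside, 5 mm above the shelf; z up, x and y along the box's sides, y along its length. The box's flap lid is folded right back: it slopes from the +x rim to the shelf, out to x = 155 mm.
- tall_beaker: Look-alike to leave alone: open round steel beaker of 64 mm diameter like the low cup, but 85 mm high. Loose. Origin: centre of its underside.
- round_tin: Look-alike to leave alone: closed plain metal tin like the square tin but round, 48 mm diameter, 66 mm high. Loose. Origin: centre of its underside.
- funnel: To leave alone: orange funnel standing on its mouth, 72 mm across at the bottom, 78 mm high. Loose. Origin: centre of its underside.
Mind the look-alikes: they are no part of the job. What is shaped like the slim_tin but pink or yellow is not meant.

How it is judged:
By the outcome, as a careful person would: the job done as asked, in the order asked, and still so for the second after the job is handed in, with the robot touching nothing.
It also fails if it takes over 104 s, if anything falls off the work surface, if the arm or the gripper's body presses on something with over 40 N, if the wrist force passes 120 N, or if a joint passes its speed limit or range.

## Working session

There is one attempt and no reset: what is moved stays moved. The work goes in short steps, Python scripts to look and compute and a shell command to move; the robot and the scene stay as the last step left them, time stands still between calls to the robot, and variables do not carry over. Pictures are saved under pics/ and viewed, at most 14 in all, crops included, and the job is handed in when it is done.

```bash
ls; mkdir -p pics; python3 - <<'E'
from bench import monitor, cams, ticket, r
import cv2,numpy as np
s=monitor.read_state();print(s['time'],s['ee_pos'],s['eef_rot'],s['width'],r.tcp_to_grasp)
for n in("scene","side"):
    c=cams.camera(n);cv2.imwrite(f"pics/{n}0.png",c["pixels"]);np.savez(f"{n}0.npz",**c)
    print(n,{k:c[k] for k in c if k not in("pixels","z_map")},(c["z_map"]>0).mean())
E
```

```text
pics
0.0 [0.27772625 0.55943145 0.18197602] [ 2.28327047e-01  9.73584247e-01 -6.79541746e-04 -1.09117770e-04] 0.0871699232700412 0.0187
scene {'vfov': 43.184982938312096, 'cx': 315.02561005103047, 'cy': 233.3221877128691, 'T': array([[ 0.05111525, -0.76671871,  0.63994503,  1.23220449],
       [ 0.99854734,  0.02830196, -0.04584981, -0.04618825],
       [ 0.01704221,  0.64135904,  0.7670516 ,  0.88803226],
       [ 0.        ,  0.        ,  0.        ,  1.        ]])} 0.9960904947916667
side {'vfov': 46.68135711547525, 'cx': 321.5343122922947, 'cy': 226.7842771573655, 'T': array([[ 0.83355061,  0.38099138, -0.40004869,  0.11800282],
       [-0.55213446,  0.5987382 , -0.58022419, -0.58663285],
       [ 0.01846402,  0.70452689,  0.70943706,  0.77269996],
       [ 0.        ,  0.        ,  0.        ,  1.        ]])} 0.9957877604166666
```

View pics/scene0.png

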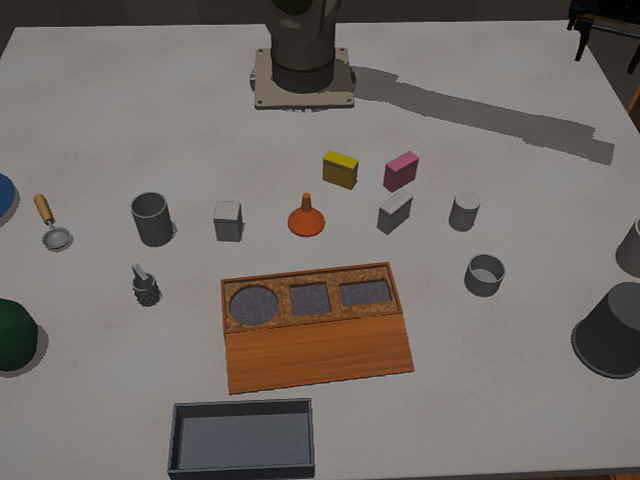

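View pics/side0.png

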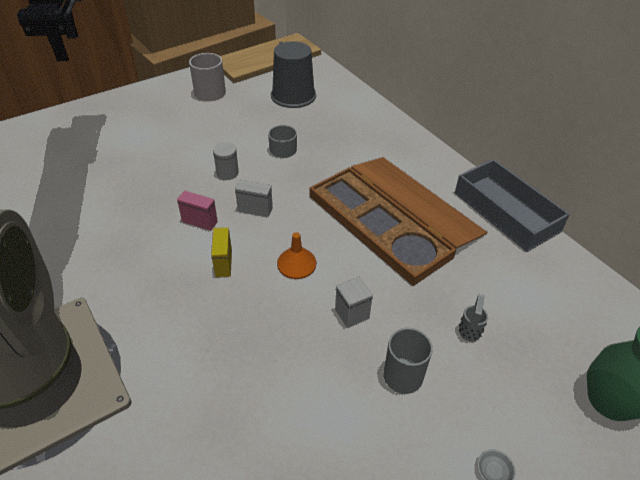

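The scene picture shows the drip cup at (484,275), the strainer at (147,285), the square tin at (228,221) and the grey slim tin at (394,212). The things to leave are the beaker (152,218), the round tin (464,210), the funnel (306,215), and the yellow and pink tins at (340,168) and (401,170). The wells run left to right: round (254,305), square (309,298), oblong (365,292). The lid is on the near (+x) side.

Candidates:
- **Cup:** (484,275) is low and (152,218) is tall, so I take the low one.
- **Square tin:** (228,221) is square and (464,210) is round, so I take the square one.
- **Slim tin:** (394,212) is grey and the others are pink or yellow, so I take the grey one.

Next I measure these and confirm in one enlarged crop.

```bash
cat > h.py <<'E'
import numpy as np,cv2
def cloud(c):
    z=np.asarray(c["z_map"]);f=240/np.tan(np.radians(float(c["vfov"]))/2)
    v,u=np.mgrid[:480,:640]
    P=np.stack([(u-c["cx"])*z/f,-(v-c["cy"])*z/f,-z],-1)
    T=np.asarray(c["T"]);return P@T[:3,:3].T+T[:3,3]
def proj(c,p):
    T=np.asarray(c["T"]);q=(np.asarray(p)-T[:3,3])@T[:3,:3];f=240/np.tan(np.radians(float(c["vfov"]))/2)
    return c["cx"]-f*q[...,0]/q[...,2],c["cy"]+f*q[...,1]/q[...,2]
E
python3 - <<'E'
from h import *
C={n:dict(np.load(n+"0.npz")) for n in("scene","side")}
im=C["scene"]["pixels"]
cv2.imwrite("pics/crop0.png",cv2.resize(im[140:320,120:520],(800,360),interpolation=cv2.INTER_CUBIC))
seeds={"cup":(484,275),"strainer":(147,290),"sq":(228,221),"slim":(394,212),"beaker":(152,218),"rt":(464,210),"funnel":(306,220)}
Ps={n:cloud(C[n]) for n in C}
cen={}
for k,(u,v) in seeds.items():
    cen[k]=np.median(Ps["scene"][v-4:v+5,u-4:u+5].reshape(-1,3),0)
for n in C:
    P=Ps[n].reshape(-1,3);g=(abs(P[:,2])<.015)&(P[:,0]>.3)&(P[:,0]<.8)&(abs(P[:,1])<.4)
    print(n,"table z",np.median(P[g,2]),P[g,2].std())
    for k,c in cen.items():
        m=(np.hypot(P[:,0]-c[0],P[:,1]-c[1])<.06)&(P[:,2]>.012)
        Q=P[m];top=np.percentile(Q[:,2],98)
        t=Q[Q[:,2]>top-.008]
        rr=cv2.minAreaRect((t[:,:2]*1000).astype(np.float32))
        print(k,len(Q),"top",top.round(4),"rect",np.round(rr[0],1),np.round(rr[1],1),round(rr[2],1))
    hsv=cv2.cvtColor(C[n]["pixels"],cv2.COLOR_BGR2HSV)
    Pm=Ps[n]
    reg=(Pm[...,2]<.04)&(Pm[...,0]>.45)&(Pm[...,0]<.85)&(abs(Pm[...,1]+.03)<.25)
    wood=((hsv[...,0]<20)&(hsv[...,1]>90)&reg).astype(np.uint8)
    cs,hi=cv2.findContours(wood,cv2.RETR_CCOMP,cv2.CHAIN_APPROX_NONE)
    for c,h in zip(cs,hi[0]):
        if h[3]>=0 and cv2.contourArea(c)>400:
            fm=cv2.drawContours(np.zeros((480,640),np.uint8),[c],-1,1,-1)
            (mu,mv)=c[:,0].mean(0); 
            X=Pm[(fm>0)&(wood==0)]; print("well area",cv2.contourArea(c),"ctr px",(mu,mv),"floor z",np.median(X[:,2]))
            # rim: cast contour rays to z=.019
            T=C[n]["T"];f=240/np.tan(np.radians(float(C[n]["vfov"]))/2)
            d=np.stack([(c[:,0,0]-C[n]["cx"])/f,-(c[:,0,1]-C[n]["cy"])/f,-np.ones(len(c))],-1)@T[:3,:3].T
            w=T[:3,3]+d*((.019-T[2,3])/d[:,2:])
            print("   rimrect",*[np.round(q,1) for q in cv2.minAreaRect((w[:,:2]*1000).astype(np.float32))])
    W=Pm[(wood>0)&(Pm[...,2]>.014)&(Pm[...,2]<.022)]
    print("cork",*[np.round(q,1) for q in cv2.minAreaRect((W[:,:2]*1000).astype(np.float32))])
    W=Pm[(wood>0)&(Pm[...,2]>.023)&(Pm[...,2]<.029)]
    print("rim",*[np.round(q,1) for q in cv2.minAreaRect((W[:,:2]*1000).astype(np.float32))],len(W))
E
```

```text
scene table z -0.0002199557201001956 0.003856051490823474
cup 965 top 0.0472 rect [618.1 298.9] [64.5 63.1] 4.6
strainer 710 top 0.0789 rect [ 626.9 -290.1] [41.8 10.5] 37.5
sq 955 top 0.0679 rect [ 484.8 -154.5] [44.6 47.6] 83.8
slim 902 top 0.0643 rect [470.1 159. ] [30.1 70.3] 42.9
beaker 1595 top 0.0853 rect [ 484.8 -291.8] [63.8 62.7] 8.8
rt 860 top 0.068 rect [475.1 291.2] [48.7 47.2] 3.7
funnel 743 top 0.0775 rect [465.9  -9. ] [13.9 13.5] 22.1
well area 1546.5 ctr px (np.float64(253.36434108527132), np.float64(305.6434108527132)) floor z 0.009009085787146986
   rimrect [ 662.7 -106.5] [83.9 81.4] 66.6
well area 1111.5 ctr px (np.float64(309.61240310077517), np.float64(299.5968992248062)) floor z 0.009031160129473415
   rimrect [653.7 -12.1] [62.4 67.8] 5.3
well area 1058.5 ctr px (np.float64(364.72592592592594), np.float64(293.34814814814814)) floor z 0.009019795177314993
   rimrect [645.3  84.5] [48.2 87.8] 5.5
cork [620.9 -13.8] [342.5 301.9] 6.7
rim [603.9 -13.4] [296.7 300.8] 3.5 3931
side table z 0.0003975322628581024 0.003014462288756998
cup 704 top 0.0477 rect [615.1 2
[... 221 characters left out ...]
rect [ 483.5 -293.2] [58.9 63.5] 18.9
rt 718 top 0.0689 rect [471.9 289.6] [49.2 45.4] 60.2
funnel 862 top 0.0786 rect [461.3 -11.4] [14.4 13.3] 19.6
well area 1131.0 ctr px (np.float64(413.57142857142856), np.float64(249.83035714285714)) floor z 0.00983711170307855
   rimrect [ 653.3 -110.4] [82.9 80.7] 87.4
well area 698.0 ctr px (np.float64(378.6111111111111), np.float64(220.4777777777778)) floor z 0.00998270363363657
   rimrect [645.6 -14.6] [64.  63.8] 5.8
well area 609.0 ctr px (np.float64(346.14772727272725), np.float64(194.3068181818182)) floor z 0.009913366376169852
   rimrect [636.3  81. ] [48.6 85.6] 3.1
cork [617.9 -15.9] [337.8 299.6] 5.8
rim [598.8 -16.3] [298.5 300.9] 4.8 2398
```

View pics/crop0.png

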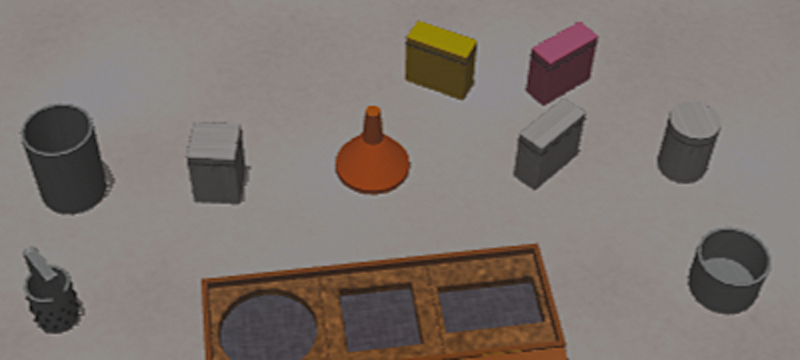

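The crop confirms the choices: the low cup is at lower right (728,270), the square tin at (217,162), and the grey slim tin at (550,145) behind the pink one. I'm starting with the cup.

```bash
python3 - <<'E'
from h import *
for n in("scene","side"):
    c=dict(np.load(n+"0.npz"));P=cloud(c);h=cv2.cvtColor(c["pixels"],cv2.COLOR_BGR2HSV)
    for k,lo,hi in(("pink",150,179),("yellow",22,35)):
        m=(h[...,0]>=lo)&(h[...,0]<=hi)&(h[...,1]>80)&(P[...,2]>.01)&(P[...,0]>.3)&(P[...,0]<.6)
        Q=P[m];t=np.percentile(Q[:,2],98);T=Q[Q[:,2]>t-.006];print(n,k,t.round(3),*[np.round(q,1) for q in cv2.minAreaRect((T[:,:2]*1000).astype(np.float32))])
E
python3 -m crank '{"steps":[[[0.9,-0.7,0],[0,0,0.63]],[[0.9,-0.7,0],[0,0,0.63]],[[0.9,-0.7,0],[0,0,0.63]],[[0.9,-0.7,0],[0,0,0.63]],[[0.9,-0.7,0],[0,0,0.63]],[[0.9,-0.7,0],[0,0,0.63]],[[0.9,-0.7,0],[0,0,0.63]],[[0.9,-0.7,0],[0,0,0.63]],[[0.9,-0.7,0],[0,0,0.63]],[[0.9,-0.7,0],[0,0,0.63]]]}' 87 15
python3 -m crank '{"steps":[[[0.9,-0.7,0],[0,0,0]],[[0.9,-0.7,0],[0,0,0]],[[0.9,-0.7,0],[0,0,0]],[[0.9,-0.7,0],[0,0,0]],[[0.9,-0.7,0],[0,0,0]],[[0,0,-0.8],[0,0,0]],[[0,0,-0.8],[0,0,0]],[[0,0,-0.8],[0,0,0]],[[0,0,0],[0,0,0]],[[0,0,0],[0,0,0]]]}'
```

```text
scene pink 0.334 [301.6 552.9] [24.3  5.2] 77.6
scene yellow 0.065 [341.8 298.7] [ 54.7 535.3] 3.1
side pink 0.065 [324.9 375.2] [ 49.  461.2] 9.9
side yellow 0.065 [402.6 572.7] [1094.   205.4] 79.0
time: 0.93
ee_pos: [0.5037, 0.3837, 0.1824]
eef_rot: [-0.046, 0.999, -0.0, -0.0]
ft_force: [0.1, 0.3, 0.4]
width: 0.0871
grip_force: 0.0
time: 1.77
ee_pos: [0.6146, 0.297, 0.1217]
eef_rot: [-0.045, 0.999, -0.001, -0.001]
ft_force: [0.0, 0.2, 0.6]
width: 0.0869
grip_force: 0.0
```

```bash

python3 -m crank '{"steps":[[[0.08,0.05,-0.8],[0,0,0]],[[0,0,-0.9],[0,0,0]],[[0,0,-0.9],[0,0,0]],[[0,0,-0.9],[0,0,0]],[[0,0,-0.76],[0,0,0]],[[0,0,0],[0,0,0]],[[0,0,0],[0,0,0]]]}'
python3 -m crank '{"steps":[[[0,0,0],[0,0,0]],[[0,0,0],[0,0,0]],[[0,0,0],[0,0,0]],[[0,0,0],[0,0,0]],[[0,0,0],[0,0,0]],[[0,0,0],[0,0,0]],[[0,0,0],[0,0,0]],[[0,0,0],[0,0,0]],[[0,0,0],[0,0,0]]]}' 40 15
```

```text
time: 2.35
ee_pos: [0.6176, 0.2988, 0.0172]
eef_rot: [-0.045, 0.999, 0.0, -0.0]
ft_force: [0.1, 0.1, -0.2]
width: 0.0872
grip_force: 0.0
time: 3.1
ee_pos: [0.6174, 0.2986, 0.0163]
eef_rot: [-0.045, 0.999, 0.0, -0.0]
ft_force: [0.5, 0.2, -0.3]
width: 0.0417
grip_force: 0.0
```

```bash
python3 - <<'E'
from bench import cams
import cv2,numpy as np
a=cams.camera("scene")["pixels"][180:340,400:560];b=cams.camera("side")["pixels"][70:230,200:360];w=cams.camera("wrist")["pixels"]
cv2.imwrite("pics/g1.png",np.hstack([cv2.resize(a,(270,270)),cv2.resize(b,(270,270)),cv2.resize(w,(260,270))]))
E
```

```text
(no output)
```

View pics/g1.png

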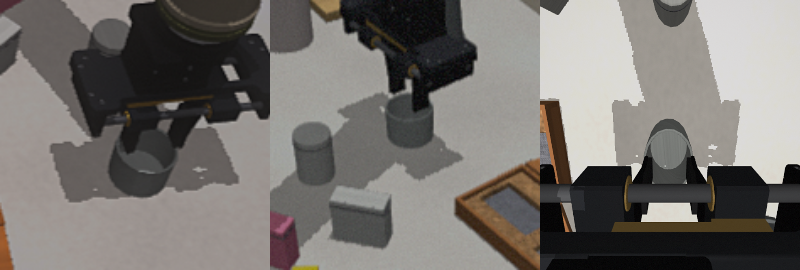

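The fingers closed behind the cup, on its −x side, and the cup still stands in about the same place (scene ≈ (485,277)). I'll measure both again.

```bash
python3 - <<'E'
from bench import cams,monitor
from h import *
for n in("scene","side"):
    c=cams.camera(n);np.savez(n+"1.npz",**c)
    P=cloud(c);Q=P.reshape(-1,3);hsv=cv2.cvtColor(c["pixels"],cv2.COLOR_BGR2HSV)
    v=c["pixels"].max(2).reshape(-1)
    near=(np.hypot(Q[:,0]-.62,Q[:,1]-.298)<.1)
    m=near&(Q[:,2]>.038)&(Q[:,2]<.05)&(v>45); T=Q[m]
    print(n,"cup rim",len(T),*[np.round(q,1) for q in cv2.minAreaRect((T[:,:2]*1000).astype(np.float32))])
    m=near&(Q[:,2]>.035)&(Q[:,2]<.07)&(v<40);T=Q[m]
    print("finger",len(T),T.min(0).round(3),T.max(0).round(3),np.median(T,0).round(3))
s=monitor.read_state();print(s["ee_pos"],s["ft_force"],s["torque"])
E
```

```text
scene cup rim 224 [621.8 299.3] [58.2 62.9] 10.7
finger 117 [0.596 0.268 0.04 ] [0.634 0.329 0.07 ] [0.623 0.32  0.063]
side cup rim 194 [613.2 296. ] [61.  64.1] 26.9
finger 87 [0.603 0.268 0.057] [0.63  0.327 0.07 ] [0.614 0.275 0.064]
[0.61737742 0.29859791 0.01623091] [-0.06146302 -0.18262844  0.20331653] [0.0739078  0.04658372 0.02044242]
```

```bash
python3 - <<'E'
import cv2,numpy as np
a=np.load("scene1.npz")["pixels"][210:310,430:530];b=np.load("side1.npz")["pixels"][90:190,240:340]
cv2.imwrite("pics/g2.png",np.clip(1.8*np.hstack([cv2.resize(x,(400,400),interpolation=cv2.INTER_CUBIC) for x in(a,b)]),0,255))
from bench import monitor;s=monitor.read_state();print(s["width"],s["grip_force"],s["time"])
E
```

```text
0.04024808381116244 0.0 3.35[ WARN:0@0.107] global loadsave.cpp:1063 imwrite_ Unsupported depth image for selected encoder is fallbacked to CV_8U.
```

View pics/g2.png

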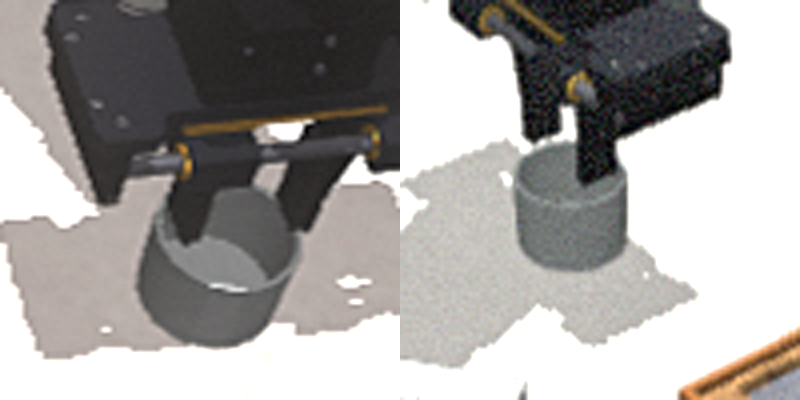

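```bash
python3 - <<'E'
from h import *
c=dict(np.load("scene1.npz"));P=cloud(c);v=c["pixels"].max(2)
for row in range(250,276,2): print(row,[(u,int(v[row,u]),*(P[row,u]*1000).round().astype(int)) for u in (475,477,479,503,505)])
c=dict(np.load("side1.npz"));P=cloud(c);v=c["pixels"].max(2);print()
for row in range(116,142,2): print(row,[(u,int(v[row,u]),*(P[row,u]*1000).round().astype(int)) for u in (274,287,290)])
E
```

```text
250 [(475, 50, np.int64(654), np.int64(248), np.int64(143)), (477, 92, np.int64(657), np.int64(250), np.int64(147)), (479, 34, np.int64(660), np.int64(252), np.int64(150)), (503, 24, np.int64(607), np.int64(321), np.int64(80)), (505, 23, np.int64(613), np.int64(321), np.int64(88))]
252 [(475, 40, np.int64(656), np.int64(249), np.int64(140)), (477, 87, np.int64(660), np.int64(250), np.int64(146)), (479, 25, np.int64(660), np.int64(253), np.int64(146)), (503, 24, np.int64(612), np.int64(320), np.int64(80)), (505, 25, np.int64(614), np.int64(322), np.int64(83))]
254 [(475, 48, np.int64(655), np.int64(250), np.int64(133)), (477, 38, np.int64(658), np.int64(252), np.int64(138)), (479, 27, np.int64(660), np.int64(254), np.int64(140)), (503, 25, np.int64(613), np.int64(321), np.int64(77)), (505, 25, np.int64(616), np.int64(322), np.int64(81))]
256 [(475, 27, np.int64(617), np.int64(271), np.int64(78)), (477, 28, np.int64(661), np.int64(252), np.int64(136)), (479, 27, np.int64(661), np.int64(255), np.int64(136)), (503, 26, np.int64(618), np.int64(320), np.int64(77)), (505, 26, np.int64(620),
[... 4059 characters left out ...]
269), np.int64(65))]
134 [(274, 66, np.int64(610), np.int64(325), np.int64(29)), (287, 10, np.int64(612), np.int64(270), np.int64(62)), (290, 37, np.int64(619), np.int64(270), np.int64(59))]
136 [(274, 70, np.int64(610), np.int64(326), np.int64(22)), (287, 59, np.int64(638), np.int64(316), np.int64(18)), (290, 67, np.int64(643), np.int64(311), np.int64(19))]
138 [(274, 66, np.int64(610), np.int64(326), np.int64(17)), (287, 66, np.int64(637), np.int64(315), np.int64(13)), (290, 72, np.int64(644), np.int64(313), np.int64(12))]
140 [(274, 75, np.int64(586), np.int64(282), np.int64(48)), (287, 78, np.int64(611), np.int64(270), np.int64(46)), (290, 73, np.int64(616), np.int64(266), np.int64(47))]
```

The depth map puts the fingertips at z ≈ 0.057 while the state reads 0.016. So the true tip height is the reading plus about 41 mm, while x and y agree. The fingers closed above the cup without touching it. I'll open, go down 40 mm more and check by camera.

```bash

python3 -m crank '{"steps":[[[0,0,0.2],[0,0,0]],[[0,0,0],[0,0,0]],[[0,0,0],[0,0,0]],[[0,0,0],[0,0,0]],[[0,0,0],[0,0,0]],[[0,0,0],[0,0,0]],[[0,0,0],[0,0,0]],[[0,0,0],[0,0,0]],[[0,0,0],[0,0,0]]]}' 87
python3 -m crank '{"steps":[[[0,0,-0.4],[0,0,0]],[[0,0,-0.4],[0,0,0]],[[0,0,-0.4],[0,0,0]],[[0,0,-0.4],[0,0,0]],[[0,0,0],[0,0,0]],[[0,0,0],[0,0,0]]]}'
cat > tips.py <<'E'
from bench import cams,monitor
from h import *
s=monitor.read_state();x,y,z=s["ee_pos"]
for n in("scene","side"):
    c=cams.camera(n);P=cloud(c);v=c["pixels"].max(2)
    m=(v<40)&(np.hypot(P[...,0]-x,P[...,1]-y)<.085)&(P[...,2]>-.005)&(P[...,2]<z+.1)
    k,l,st,_=cv2.connectedComponentsWithStats(m.astype(np.uint8))
    print(n,[(int(st[i,4]),(np.percentile(P[l==i],3,axis=0)*1000).round(),) for i in range(1,k) if st[i,4]>25])
print((s["ee_pos"]*1000).round(1),s["width"],s["ft_force"].round(1))
E
python3 tips.py
```

```text
time: 4.1
ee_pos: [0.6174, 0.2986, 0.0212]
eef_rot: [-0.044, 0.999, 0.0, -0.0]
ft_force: [-0.4, 0.7, 0.8]
width: 0.0854
grip_force: 0.0
time: 4.6
ee_pos: [0.6167, 0.2982, -0.02]
eef_rot: [-0.044, 0.999, -0.0, -0.001]
ft_force: [-0.6, 0.5, 0.3]
width: 0.0869
grip_force: 0.0
scene [(40, array([604., 343.,  64.])), (174, array([607., 343.,  22.])), (79, array([615., 248.,  22.]))]
side [(117, array([601., 340.,  30.])), (129, array([609., 242.,  24.]))]
[616.7 298.2 -20. ] 0.08693205824210443 [-0.6  0.5  0.3]
```

```bash

python3 -m crank '{"steps":[[[0,0,-0.2],[0,0,0]],[[0,0,0],[0,0,0]],[[0,0,0],[0,0,0]],[[0,0,0],[0,0,0]],[[0,0,0],[0,0,0]],[[0,0,0],[0,0,0]],[[0,0,0],[0,0,0]],[[0,0,0],[0,0,0]],[[0,0,0],[0,0,0]],[[0,0,0],[0,0,0]]]}' 50 15
```

```text
time: 5.53
ee_pos: [0.6175, 0.2986, -0.0235]
eef_rot: [-0.044, 0.999, 0.0, 0.0]
ft_force: [-0.6, -0.6, 1.6]
width: 0.0625
grip_force: 15.0
```

```bash

python3 -m crank '{"steps":[[[0,0,0.8],[0,0,0]],[[0,0,0.9],[0,0,0]],[[0,0,0.9],[0,0,0]],[[0.1,-0.9,0],[0,0,0]],[[0.1,-0.9,0],[0,0,0]],[[0.1,-0.9,0],[0,0,0]],[[0.1,-0.9,0],[0,0,0]],[[0.1,-0.9,0],[0,0,0]],[[0.1,-0.9,0],[0,0,0]],[[0.1,-0.9,0],[0,0,0]]]}'
python3 -m crank '{"steps":[[[0.1,-0.9,0],[0,0,0]],[[0.1,-0.9,0],[0,0,0]],[[0.1,-0.9,0],[0,0,0]],[[0.1,-0.9,0],[0,0,0]],[[0.1,-0.9,0],[0,0,0]],[[0.1,-0.9,0],[0,0,0]],[[0.1,-0.9,0],[0,0,0]],[[0.1,-0.9,0],[0,0,0]],[[0.1,-0.9,0],[0,0,0]],[[0,-0.6,0],[0,0,0]]]}'
python3 -m crank '{"steps":[[[0,-0.5,0],[0,0,0]],[[0,0,0],[0,0,0]],[[0,0,0],[0,0,0]]]}'
```

```text
time: 6.37
ee_pos: [0.6347, 0.1401, 0.041]
eef_rot: [-0.045, 0.999, 0.0, -0.0]
ft_force: [-0.2, -0.1, -1.3]
width: 0.0624
grip_force: 15.0
time: 7.2
ee_pos: [0.6573, -0.0793, 0.0411]
eef_rot: [-0.044, 0.999, -0.0, -0.0]
ft_force: [-0.5, 0.8, -0.9]
width: 0.0627
grip_force: 15.0
time: 7.45
ee_pos: [0.6573, -0.0885, 0.0411]
eef_rot: [-0.044, 0.999, 0.0, -0.0]
ft_force: [-0.5, 0.9, -1.1]
width: 0.0624
grip_force: 15.0
```

```bash

python3 -m crank '{"steps":[[[0,-0.72,0],[0,0,0]],[[0,0,-0.4],[0,0,0]],[[0,0,-0.4],[0,0,0]],[[0,0,-0.4],[0,0,0]],[[0,0,-0.3],[0,0,0]],[[0,0,0],[0,0,0]],[[0,0,0],[0,0,0]]]}'
python3 - <<'E'
from bench import cams
import cv2,numpy as np
c=cams.camera("scene");np.savez("scene2.npz",**c);a=c["pixels"][230:350,190:350]
c=cams.camera("side");np.savez("side2.npz",**c);b=c["pixels"][180:300,340:500]
cv2.imwrite("pics/p1.png",np.clip(1.6*np.hstack([cv2.resize(x,(400,300),interpolation=cv2.INTER_CUBIC) for x in(a,b)]),0,255).astype(np.uint8))
E
```

```text
time: 8.03
ee_pos: [0.6569, -0.106, 0.0028]
eef_rot: [-0.045, 0.999, 0.0, -0.001]
ft_force: [0.7, 0.5, -0.6]
width: 0.0623
grip_force: 15.0
```

View pics/p1.png

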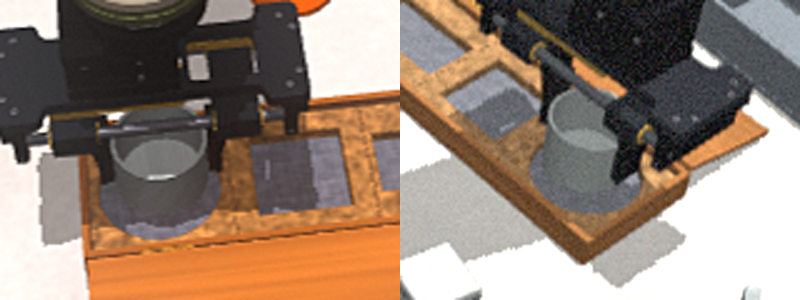

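The cup hangs over the round well, centred in both views and about 17 mm above the felt. Next I lower it and open only a little, because of the box's end wall.

```bash

python3 -m crank '{"steps":[[[0,0,-0.25],[0,0,0]],[[0,0,-0.2],[0,0,0]],[[0,0,-0.15],[0,0,0]],[[0,0,0],[0,0,0]],[[0,0,0],[0,0,0]]]}'

```

```text
time: 8.55
ee_pos: [0.6571, -0.1069, -0.0116]
eef_rot: [-0.044, 0.999, 0.0, -0.0]
ft_force: [0.6, 0.1, -1.4]
width: 0.0626
grip_force: 15.0
```

```bash

python3 -m crank '{"steps":[[[0,0,-0.1],[0,0,0]],[[0,0,-0.04],[0,0,0]],[[0,0,0],[0,0,0]],[[0,0,0],[0,0,0]]]}'
python3 -m crank '{"steps":[[[0,0,0],[0,0,0]],[[0,0,0],[0,0,0]],[[0,0,0],[0,0,0]],[[0,0,0],[0,0,0]],[[0,0,0.3],[0,0,0]],[[0,0,0.7],[0,0,0]],[[0,0,0.9],[0,0,0]],[[0,0,0.9],[0,0,0]],[[0,0,0],[0,0,0]]]}' 68
```

```text
time: 8.88
ee_pos: [0.6576, -0.1069, -0.0145]
eef_rot: [-0.044, 0.999, 0.0, 0.0]
ft_force: [-0.3, -0.2, 0.4]
width: 0.0625
grip_force: 15.0
time: 9.63
ee_pos: [0.6604, -0.1074, 0.061]
eef_rot: [-0.044, 0.999, -0.0, 0.004]
ft_force: [0.6, -0.2, 1.4]
width: 0.068
grip_force: 0.0
```

```bash

python3 -m crank '{"steps":[[[-0.8,-0.2,0],[0,0,-0.25]],[[-0.8,-0.2,0],[0,0,-0.25]],[[-0.8,-0.2,0],[0,0,-0.25]],[[-0.8,-0.2,0],[0,0,-0.25]],[[-0.8,-0.2,0],[0,0,-0.25]],[[-0.8,-0.2,0],[0,0,-0.25]],[[-0.8,-0.2,0],[0,0,-0.25]],[[-0.8,-0.2,0],[0,0,-0.25]],[[-0.7,-0.3,0],[0,0,-0.25]],[[0,0,0],[0,0,0]]]}' 75
python3 - <<'E'
from bench import cams
from h import *
for n in("scene","side"):
    c=cams.camera(n);np.savez(n+"3.npz",**c);P=cloud(c);Q=P.reshape(-1,3)
    m=(np.hypot(Q[:,0]-.657,Q[:,1]+.106)<.05)&(Q[:,2]>.046)&(Q[:,2]<.065);T=Q[m]
    print(n,"cup",len(T),np.percentile(T[:,2],95),*[np.round(q,1) for q in cv2.minAreaRect((T[:,:2]*1000).astype(np.float32))])
E
```

```text
time: 10.47
ee_pos: [0.477, -0.1562, 0.0555]
eef_rot: [0.056, 0.998, -0.0, -0.0]
ft_force: [-0.6, -1.1, -0.1]
width: 0.0749
grip_force: 0.0
scene cup 364 0.055946243929940444 [ 658.6 -104.6] [62.9 64.1] 69.4
side cup 355 0.056663200739569465 [ 655.3 -106. ] [65.6 63. ] 37.0
```

```bash

python3 -m crank '{"steps":[[[0.25,0.03,-0.4],[0,0,0]],[[0,0,-0.8],[0,0,0]],[[0,0,-0.8],[0,0,0]],[[0,0,-0.7],[0,0,0]],[[0,0,-0.3],[0,0,0]],[[0,0,0],[0,0,0]],[[0,0,0],[0,0,0]]]}'
python3 -m crank '{"steps":[[[0,0,0],[0,0,0]],[[0,0,0],[0,0,0]],[[0,0,0],[0,0,0]],[[0,0,0],[0,0,0]],[[0,0,0],[0,0,0]],[[0,0,0],[0,0,0]],[[0,0,0],[0,0,0]],[[0,0,0],[0,0,0]]]}' 30 15
```

```text
time: 11.15
ee_pos: [0.4867, -0.1535, -0.0194]
eef_rot: [0.053, 0.999, 0.0, -0.0]
ft_force: [0.4, 0.3, 0.8]
width: 0.0748
grip_force: 0.0
time: 11.82
ee_pos: [0.4864, -0.1539, -0.0194]
eef_rot: [0.054, 0.999, -0.0, 0.0]
ft_force: [-1.3, -0.9, 4.7]
width: 0.0438
grip_force: 15.0
```

```bash

python3 -m crank '{"steps":[[[0,0,0.8],[0,0,0]],[[0,0,1],[0,0,0]],[[0,0,1],[0,0,0]],[[0.8,0.7,0],[0,0,0.28]],[[0.8,0.7,0],[0,0,0.28]],[[0.8,0.7,0],[0,0,0.28]],[[0.8,0.7,0],[0,0,0.28]],[[0.8,0.7,0],[0,0,0.28]],[[0.8,0.7,0],[0,0,0.28]],[[0.8,0.7,0],[0,0,0.28]]]}'
python3 -m crank '{"steps":[[[0.8,0.7,0],[0,0,0.28]],[[0.2,0.1,0],[0,0,0]],[[0,0,0],[0,0,0]],[[0,0,0],[0,0,0]]]}'
```

```text
time: 12.65
ee_pos: [0.6266, -0.0299, 0.0497]
eef_rot: [-0.033, 0.999, 0.0, -0.001]
ft_force: [-0.5, 0.4, -0.8]
width: 0.0437
grip_force: 15.0
time: 12.98
ee_pos: [0.6504, -0.0116, 0.0495]
eef_rot: [-0.044, 0.999, -0.0, -0.001]
ft_force: [0.4, 0.1, -1.1]
width: 0.0436
grip_force: 15.0
```

```bash

python3 -m crank '{"steps":[[[0.06,0,-0.5],[0,0,0]],[[0,0,-0.6],[0,0,0]],[[0,0,-0.5],[0,0,0]],[[0,0,-0.4],[0,0,0]],[[0,0,-0.2],[0,0,0]],[[0,0,-0.1],[0,0,0]],[[0,0,0],[0,0,0]],[[0,0,0],[0,0,0]]]}'

```

```text
time: 13.65
ee_pos: [0.653, -0.0112, -0.0068]
eef_rot: [-0.044, 0.999, 0.0, 0.0]
ft_force: [0.2, -0.1, -0.6]
width: 0.0439
grip_force: 15.0
```

```bash

python3 -m crank '{"steps":[[[0,0,-0.08],[0,0,0]],[[0,0,-0.06],[0,0,0]],[[0,0,0],[0,0,0]],[[0,0,0],[0,0,0]]]}'
python3 -m crank '{"steps":[[[0,0,0],[0,0,0]],[[0,0,0],[0,0,0]],[[0,0,0],[0,0,0]],[[0,0,0],[0,0,0]],[[0,0,0.4],[0,0,0]],[[0,0,0.8],[0,0,0]],[[0,0,0.9],[0,0,0]],[[0,0,0.9],[0,0,0]],[[0,0,0],[0,0,0]]]}' 56
```

```text
time: 13.98
ee_pos: [0.653, -0.0111, -0.0104]
eef_rot: [-0.044, 0.999, 0.0, 0.0]
ft_force: [0.9, -0.5, -0.4]
width: 0.0439
grip_force: 15.0
time: 14.73
ee_pos: [0.6557, -0.0112, 0.0703]
eef_rot: [-0.044, 0.999, 0.0, 0.004]
ft_force: [1.3, 0.7, 0.6]
width: 0.056
grip_force: 0.0
```

```bash

python3 -m crank '{"steps":[[[-0.75,0.7,0],[0,0,-1]],[[-0.75,0.7,0],[0,0,-1]],[[-0.75,0.7,0],[0,0,-1]],[[-0.75,0.7,0],[0,0,-1]],[[-0.75,0.7,0],[0,0,-1]],[[-0.75,0.7,0],[0,0,-1]],[[-0.75,0.7,0],[0,0,-1]],[[-0.75,0.7,0],[0,0,-1]],[[-0.75,0.7,0],[0,0,-1]],[[-0.72,0.48,0],[0,0,-1]]]}' 46
python3 -m crank '{"steps":[[[0,0,0],[0,0,-0.44]],[[0,0,0],[0,0,0]]]}'
python3 - <<'E'
from h import *
for n,u0,v0 in(("scene",401,170),("side",198,210)):
    c=dict(np.load(n+"0.npz"));P=cloud(c);h=cv2.cvtColor(c["pixels"],cv2.COLOR_BGR2HSV)
    m=(h[...,0]>=150)&(h[...,1]>60);w=np.zeros_like(m);w[v0-30:v0+30,u0-30:u0+30]=1
    Q=P[m&w&(P[...,2]>.01)];t=np.percentile(Q[:,2],95);T=Q[Q[:,2]>t-.006];print(n,t.round(3),*[np.round(q,1) for q in cv2.minAreaRect((T[:,:2]*1000).astype(np.float32))])
from bench import cams
for n in("scene","side"):
    c=cams.camera(n);P=cloud(c).reshape(-1,3)
    m=(np.hypot(P[:,0]-.649,P[:,1]+.011)<.045)&(P[:,2]>.055);T=P[m]
    print(n,"sq",len(T),np.percentile(T[:,2],[5,50,98]).round(4));T=T[T[:,2]>.068];print(*[np.round(q,1) for q in cv2.minAreaRect((T[:,:2]*1000).astype(np.float32))])
E
```

```text
time: 15.57
ee_pos: [0.4649, 0.1601, 0.0649]
eef_rot: [0.384, 0.923, 0.001, 0.0]
ft_force: [0.1, 0.4, 0.5]
width: 0.0461
grip_force: 0.0
time: 15.73
ee_pos: [0.4653, 0.1594, 0.0649]
eef_rot: [0.4, 0.917, 0.0, 0.0]
ft_force: [0.5, -0.4, 0.1]
width: 0.0462
grip_force: 0.0
scene 0.063 [777.1  60.2] [ 58.9 932.8] 73.2
side 0.064 [ 257.6 -190.6] [837.3  64.5] 75.0
scene sq 760 [0.059  0.0739 0.0776]
[651.2  -9.1] [48.5 44.2] 5.3
side sq 615 [0.0572 0.0743 0.0777]
[647.8 -10.8] [46.5 46.9] 4.2
```

```bash
python3 - <<'E'
from h import *
for n,u0,v0 in(("scene",401,170),("side",198,210)):
    c=dict(np.load(n+"0.npz"));P=cloud(c);h=cv2.cvtColor(c["pixels"],cv2.COLOR_BGR2HSV)
    m=(h[...,0]>=150)&(h[...,1]>60);w=np.zeros_like(m);w[v0-30:v0+30,u0-30:u0+30]=1
    Q=P[m&w&(abs(P[...,2]-.063)<.005)];md=np.median(Q,0);Q=Q[np.linalg.norm(Q-md,axis=1)<.05]
    print(n,*[np.round(q,1) for q in cv2.minAreaRect((Q[:,:2]*1000).astype(np.float32))])
E
```

```text
scene [361.5 186.6] [30.4 68. ] 35.4
side [359.3 183.9] [31.1 66.8] 34.0
```

```bash

python3 -m crank '{"steps":[[[0.14,-0.05,-0.4],[0,0,0]],[[0,0,-0.8],[0,0,0]],[[0,0,-0.8],[0,0,0]],[[0,0,-0.8],[0,0,0]],[[0,0,-0.5],[0,0,0]],[[0,0,-0.1],[0,0,0]],[[0,0,0],[0,0,0]],[[0,0,0],[0,0,0]]]}' 52
python3 -m crank '{"steps":[[[0,0,0],[0,0,0]],[[0,0,0],[0,0,0]],[[0,0,0],[0,0,0]],[[0,0,0],[0,0,0]],[[0,0,0],[0,0,0]],[[0,0,0],[0,0,0]],[[0,0,0],[0,0,0]],[[0,0,0],[0,0,0]]]}' 15 15
```

```text
time: 16.5
ee_pos: [0.47, 0.1567, -0.0205]
eef_rot: [0.4, 0.916, 0.0, 0.0]
ft_force: [-0.6, 0.1, 0.5]
width: 0.0518
grip_force: 0.0
time: 17.17
ee_pos: [0.4696, 0.1572, -0.0204]
eef_rot: [0.4, 0.917, 0.0, 0.0]
ft_force: [-1.5, -1.1, 5.7]
width: 0.0284
grip_force: 15.0
```

```bash

python3 -m crank '{"steps":[[[0,0,0.8],[0,0,0]],[[0,0,1],[0,0,0]],[[0,0,1],[0,0,0]],[[0.8,-0.35,0],[0,0,-0.9]],[[0.8,-0.35,0],[0,0,-0.9]],[[0.8,-0.35,0],[0,0,-0.9]],[[0.8,-0.35,0],[0,0,-0.9]],[[0.8,-0.35,0],[0,0,-0.9]],[[0.8,-0.35,0],[0,0,-0.9]],[[0.8,-0.35,0],[0,0,-0.9]]]}'
python3 -m crank '{"steps":[[[0.8,-0.35,0],[0,0,-0.9]],[[0.4,-0.1,0],[0,0,-0.36]],[[0,0,0],[0,0,0]],[[0,0,0],[0,0,0]]]}'
```

```text
time: 18.0
ee_pos: [0.61, 0.0954, 0.0488]
eef_rot: [0.635, 0.772, -0.0, -0.0]
ft_force: [0.5, -0.4, -0.8]
width: 0.0281
grip_force: 15.0
time: 18.33
ee_pos: [0.6389, 0.0845, 0.0485]
eef_rot: [0.675, 0.738, -0.001, -0.0]
ft_force: [-0.2, 0.5, -1.5]
width: 0.0283
grip_force: 15.0
```

```bash

python3 -m crank '{"steps":[[[0.04,0,-0.5],[0,0,0]],[[0,0,-0.6],[0,0,0]],[[0,0,-0.5],[0,0,0]],[[0,0,-0.4],[0,0,0]],[[0,0,-0.2],[0,0,0]],[[0,0,-0.1],[0,0,0]],[[0,0,0],[0,0,0]],[[0,0,0],[0,0,0]]]}'
python3 -m crank '{"steps":[[[0,0,-0.08],[0,0,0]],[[0,0,-0.03],[0,0,0]],[[0,0,0],[0,0,0]],[[0,0,0],[0,0,0]]]}'

```

```text
time: 19.0
ee_pos: [0.6407, 0.0846, -0.0078]
eef_rot: [0.675, 0.738, 0.0, 0.0]
ft_force: [-0.0, -0.5, -0.7]
width: 0.0282
grip_force: 15.0
time: 19.33
ee_pos: [0.6405, 0.0846, -0.0108]
eef_rot: [0.675, 0.738, 0.0, 0.0]
ft_force: [-0.5, 0.7, -1.2]
width: 0.0278
grip_force: 15.0
```

```bash

python3 -m crank '{"steps":[[[0,0,-0.03],[0,0,0]],[[0,0,0],[0,0,0]],[[0,0,0],[0,0,0]]]}'
python3 -m crank '{"steps":[[[0,0,0],[0,0,0]],[[0,0,0],[0,0,0]],[[0,0,0],[0,0,0]],[[0,0,0],[0,0,0]],[[0,0,0.4],[0,0,0]],[[0,0,0.8],[0,0,0]],[[0,0,0.9],[0,0,0]],[[0,0,0.9],[0,0,0]],[[0,0,0.6],[0,0,0]],[[0,0,0],[0,0,0]]]}' 40
python3 -m crank '{"steps":[[[0,-1,0],[0,0,-1]],[[0,-1,0],[0,0,-1]],[[0,-1,0],[0,0,-1]],[[0,-1,0],[0,0,-1]],[[0,-1,0],[0,0,-1]],[[0,-1,0],[0,0,-1]],[[0,-1,0],[0,0,-1]],[[0,-1,0],[0,0,-1]],[[0,-1,0],[0,0,-1]],[[0,-1,0],[0,0,-1]]]}'
python3 -m crank '{"steps":[[[-0.15,-1,0],[0,0,-1]],[[-0.15,-1,0],[0,0,-0.44]],[[-0.15,-1,0],[0,0,0]],[[-0.15,-1,0],[0,0,0]],[[0,-0.9,0],[0,0,0]],[[0,0,0],[0,0,0]],[[0,0,0],[0,0,0]]]}'
python3 - <<'E'
from bench import cams
from h import *
for n in("scene","side"):
    c=cams.camera(n);np.savez(n+"4.npz",**c);P=cloud(c).reshape(-1,3)
    m=(np.hypot(P[:,0]-.640,P[:,1]-.085)<.045)&(P[:,2]>.064)&(P[:,2]<.08);T=P[m]
    print(n,"slim",len(T),np.percentile(T[:,2],[5,50,98]).round(4),*[np.round(q,1) for q in cv2.minAreaRect((T[:,:2]*1000).astype(np.float32))])
a=np.load("scene4.npz")["pixels"][220:340,100:400];b=np.load("side4.npz")["pixels"][160:360,300:500]
cv2.imwrite("pics/p2.png",np.clip(1.5*np.hstack([cv2.resize(a,(500,300)),cv2.resize(b,(300,300))]),0,255).astype(np.uint8))
E
```

```text
time: 19.58
ee_pos: [0.6407, 0.0847, -0.0113]
eef_rot: [0.675, 0.738, 0.0, 0.0]
ft_force: [-0.6, 0.2, 3.5]
width: 0.028
grip_force: 15.0
time: 20.42
ee_pos: [0.6428, 0.0848, 0.083]
eef_rot: [0.675, 0.738, 0.003, 0.002]
ft_force: [0.2, 0.4, 0.8]
width: 0.0399
grip_force: 0.0
time: 21.25
ee_pos: [0.6401, -0.1665, 0.0782]
eef_rot: [0.925, 0.381, -0.0, -0.0]
ft_force: [0.2, -0.2, 0.2]
width: 0.0399
grip_force: 0.0
time: 21.83
ee_pos: [0.6245, -0.2896, 0.0781]
eef_rot: [0.946, 0.323, -0.0, 0.0]
ft_force: [-0.8, -0.6, -0.2]
width: 0.0401
grip_force: 0.0
scene slim 611 [0.066  0.0703 0.0734] [642.1  87.7] [30.4 66.6] 5.2
side slim 373 [0.0658 0.071  0.0739] [638.5  85.1] [30.5 68.7] 6.2
```

View pics/p2.png

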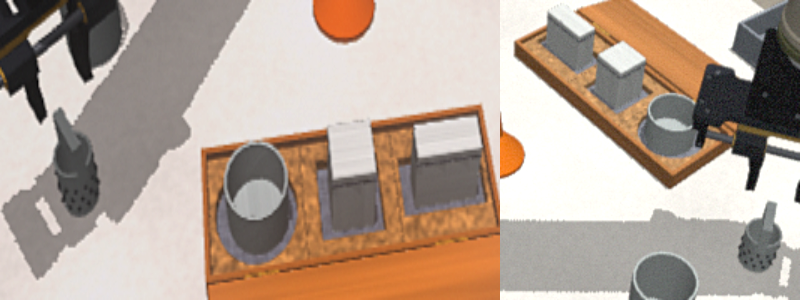

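All three things sit in their wells. Now the strainer.

```bash

python3 -m crank '{"steps":[[[0.02,-0.06,-0.4],[0,0,0]],[[0,0,-0.7],[0,0,0]],[[0,0,-0.7],[0,0,0]],[[0,0,-0.5],[0,0,0]],[[0,0,-0.18],[0,0,0]],[[0,0,0],[0,0,0]],[[0,0,0],[0,0,0]]]}'
python3 -m crank '{"steps":[[[0,0,0],[0,0,0]],[[0,0,0],[0,0,0]],[[0,0,0],[0,0,0]],[[0,0,0],[0,0,0]],[[0,0,0],[0,0,0]],[[0,0,0],[0,0,0]],[[0,0,0],[0,0,0]],[[0,0,0],[0,0,0]],[[0,0,0],[0,0,0]]]}' 0 15
```

```text
time: 22.52
ee_pos: [0.6262, -0.2893, 0.0166]
eef_rot: [0.946, 0.324, 0.0, 0.0]
ft_force: [0.8, -0.6, -0.3]
width: 0.0399
grip_force: 0.0
time: 23.27
ee_pos: [0.626, -0.2895, 0.0164]
eef_rot: [0.946, 0.324, 0.0, 0.0]
ft_force: [-0.1, 0.3, 1.1]
width: 0.0097
grip_force: 15.0
```

```bash

python3 -m crank '{"steps":[[[0,0,0.7],[0,0,0]],[[0,0,0.9],[0,0,0]],[[0,0,0.9],[0,0,0]],[[0,0,0.9],[0,0,0]],[[0.16,0.92,0],[0,0,0]],[[0.16,0.92,0],[0,0,0]],[[0.16,0.92,0],[0,0,0]],[[0.16,0.92,0],[0,0,0]],[[0.16,0.92,0],[0,0,0]],[[0.16,0.92,0],[0,0,0]]]}'
python3 -m crank '{"steps":[[[0.16,0.92,0],[0,0,0]],[[0.16,0.92,0],[0,0,0]],[[0,0,0],[0,0,0]],[[0,0,0],[0,0,0]]]}'
python3 - <<'E'
from bench import cams
from h import *
for n in("scene","side"):
    c=cams.camera(n);np.savez(n+"5.npz",**c);P=cloud(c).reshape(-1,3);v=c["pixels"].max(2).reshape(-1)
    m=(np.hypot(P[:,0]-.657,P[:,1]+.105)<.05)&(P[:,2]>.085)&(P[:,2]<.13)&(v>40);T=P[m]
    print(n,len(T),T[:,2].min().round(4),T.mean(0).round(4),*[np.round(q,1) for q in cv2.minAreaRect((T[:,:2]*1000).astype(np.float32))])
a=np.load("scene5.npz")["pixels"][200:340,190:390];b=np.load("side5.npz")["pixels"][120:300,340:500]
cv2.imwrite("pics/p3.png",np.clip(1.5*np.hstack([cv2.resize(a,(430,300)),cv2.resize(b,(267,300))]),0,255).astype(np.uint8))
E
```

```text
time: 24.1
ee_pos: [0.6498, -0.1502, 0.1011]
eef_rot: [0.946, 0.324, -0.0, -0.0]
ft_force: [-0.4, -0.0, -0.3]
width: 0.0101
grip_force: 15.0
time: 24.43
ee_pos: [0.6581, -0.1033, 0.1009]
eef_rot: [0.945, 0.326, -0.0, -0.0]
ft_force: [-0.6, -0.6, -0.2]
width: 0.0099
grip_force: 15.0
scene 360 0.085 [ 0.669  -0.1033  0.1078] [ 661.  -103.5] [38.3 34.7] 51.5
side 434 0.0858 [ 0.6478 -0.1138  0.11  ] [ 653.5 -107.4] [37.6 38.1] 0.4
```

View pics/p3.png

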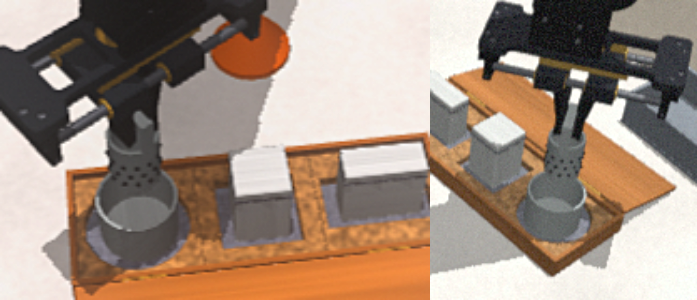

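The strainer hangs upright over the cup. The two-view average puts it at (657,−105.5) mm, on the cup's centre, so I lower it.

```bash

python3 -m crank '{"steps":[[[0,0,-0.5],[0,0,0]],[[0,0,-0.6],[0,0,0]],[[0,0,-0.6],[0,0,0]],[[0,0,-0.5],[0,0,0]],[[0,0,-0.3],[0,0,0]],[[0,0,-0.15],[0,0,0]],[[0,0,0],[0,0,0]],[[0,0,0],[0,0,0]]]}'
python3 -m crank '{"steps":[[[0,0,-0.08],[0,0,0]],[[0,0,-0.04],[0,0,0]],[[0,0,0],[0,0,0]],[[0,0,0],[0,0,0]]]}'
```

```text
time: 25.2
ee_pos: [0.6581, -0.1057, 0.0354]
eef_rot: [0.946, 0.324, 0.0, 0.0]
ft_force: [1.1, -1.1, 0.5]
width: 0.0097
grip_force: 15.0
time: 25.53
ee_pos: [0.6581, -0.1054, 0.0323]
eef_rot: [0.946, 0.324, 0.0, 0.0]
ft_force: [-0.1, -0.3, -0.7]
width: 0.0101
grip_force: 15.0
```

```bash

python3 -m crank '{"steps":[[[0,0,-0.05],[0,0,0]],[[0,0,-0.03],[0,0,0]],[[0,0,0],[0,0,0]],[[0,0,0],[0,0,0]]]}'
python3 -m crank '{"steps":[[[0,0,0],[0,0,0]],[[0,0,0],[0,0,0]],[[0,0,0],[0,0,0]],[[0,0,0],[0,0,0]],[[0,0,0.3],[0,0,0]],[[0,0,0.8],[0,0,0]],[[0,0,1],[0,0,0]],[[0,0,1],[0,0,0]],[[0,0,1],[0,0,0]],[[-1,0,0],[0,0,0]]]}' 30
python3 -m crank '{"steps":[[[-1,0,0],[0,0,0]],[[-1,0,0],[0,0,0]],[[-1,0,0],[0,0,0]],[[-1,0,0],[0,0,0]],[[-1,0,0.5],[0,0,0]],[[0,0,0.5],[0,0,0]],[[0,0,0],[0,0,0]],[[0,0,0],[0,0,0]]]}'
python3 - <<'E'
from bench import cams
from h import *
for n in("scene","side"):
    c=cams.camera(n);np.savez(n+"6.npz",**c);P=cloud(c).reshape(-1,3)
    m=(np.hypot(P[:,0]-.657,P[:,1]+.105)<.05)&(P[:,2]>.082)&(P[:,2]<.11);T=P[m]
    print(n,len(T),np.percentile(T[:,2],[50,95]).round(4),*[np.round(q,1) for q in cv2.minAreaRect((T[:,:2]*1000).astype(np.float32))])
a=np.load("scene6.npz")["pixels"][160:340,100:520];b=np.load("side6.npz")["pixels"][100:400,180:500]
cv2.imwrite("pics/p4.png",np.clip(1.5*np.hstack([cv2.resize(a,(480,206)),cv2.resize(b,(220,206))]),0,255).astype(np.uint8))
E
```

```text
time: 25.87
ee_pos: [0.6582, -0.1055, 0.0303]
eef_rot: [0.946, 0.324, 0.0, 0.0]
ft_force: [0.5, -0.7, 2.0]
width: 0.0098
grip_force: 15.0
time: 26.7
ee_pos: [0.6379, -0.1053, 0.1383]
eef_rot: [0.946, 0.325, 0.004, 0.002]
ft_force: [0.8, 0.3, 0.7]
width: 0.0301
grip_force: 0.0
time: 27.37
ee_pos: [0.5087, -0.1052, 0.1585]
eef_rot: [0.946, 0.324, 0.001, 0.0]
ft_force: [0.7, -0.1, 0.6]
width: 0.0302
grip_force: 0.0
scene 175 [0.0908 0.0936] [ 659.1 -105.4] [42.1 11.8] 39.8
side 118 [0.0916 0.0942] [ 655.5 -107.4] [42.9 10.1] 37.9
```

View pics/p4.png

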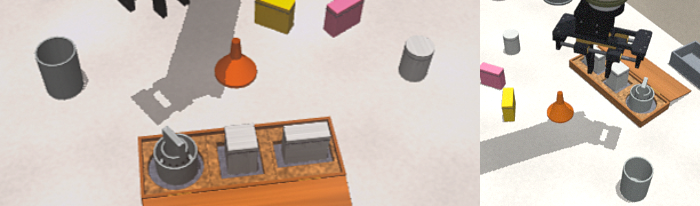

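The strainer stands in the cup with its bar top at 92 mm, as it should be. Both tins are seated, and the beaker, round tin and funnel are untouched. I'm handing in.

```bash
python3 -c "
from bench import ticket;print(ticket.close_job())"
```

```text
the job is handed in; nothing more can be done
None
```

The tea box is packed and the job handed in at about 27 s: the cup is in the round well with the strainer standing inside it, both tins are down on their wells' floors, and the beaker, round tin and funnel stand where they were.

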